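# Clamp the plaster mould and snap its filler cap home

### The arm

A 7-joint arm with a two-finger parallel gripper is mounted at the origin on a cart in front of the work surface, level with it; the furniture and walls round the work are solid. World frame = base frame: x ahead of the robot, y to its left, z up, the work surface at z = 0. Lengths are in mm, angles in rad, forces in N, time in s.
With the tool pointing down it reaches from about 400 to 850 mm from the base axis. Payload 4.4 kg.
Tool frame: the origin (TCP) lies at the very end of the fingers, on their centre line; the grasp point (between the pads) lies 19 mm behind it (hold_point_z is the distance from the TCP to the grasp point, in mm); z points along the fingers, y is the line along which they close (so a half turn about z gives the same grasp; the last joint's range is limited). The gripper opens to 94 mm and grips with 3 to 60 N. Pads are 16 mm wide; open, the fingers measure 119 mm over their backs; the gripper's body (75 mm by 177 mm) begins 78 mm behind the grasp point.
Start: joints at [1.232, 0.628, 0.038, 1.517, -0.027, 0.996, -0.02], TCP at [175.157, -625.97, 205.478] pointing down, gripper open.
Joint ranges: [-3.06, 3.06], [-0.37, 2.12], [-1.25, 1.32], [0.18, 2.47], [-1.1, 4.24], [0.23, 1.98], [-2.94, 2.94]. Speed limits (rad/s): [2.57, 2.57, 3.14, 3.14, 3.14, 3.14, 3.14].

### API

Orientations are given as a unit quaternion [w, x, y, z].
In Python, from bench import * gives the robot as it stands.
- The arm moves only by the tool send_rows, never from a script. Its argument "steps" is a list of rows, each a list of 4 numbers: the shift along the tool's x, y, z in mm, then the turn about the tool's z in rad. In form: [[dx, dy, dz, twist], ...]. A call has 1 to 5 rows; each row shifts and turns the commanded pose from where the row before left it, along the tool's axes as they then stand; what a row does not reach is not made up. A row lasts 1/12 s, in which the tool goes at most 41.7 mm and 7.16 degrees, less where a joint would pass 70% of its speed; a pose out of reach is approached as far as the arm can. A call is refused whole if a number of a shift passes 41.7 or a number of a turn 0.125, either way. A call with a gripper value outside its range is refused whole. "gripper" is the finger opening in mm, from 0 to 94, set as the call begins (left out, the last holds). The fingers move at their own pace and stop on an object; the grip force is fixed at half the most. Time passes only in rows, so rows that do not move let the fingers close. It gives the time, the measured TCP pose, the force, the opening and the grip force at its end, in the units of the state.
- state(): the state, without advancing time (a new reading comes with each control period).
- grab_frame(name): name is "scene" or "top"; returns the picture (420x560x3 uint8, red, green, blue); there is no depth.
- get_calibration(name): a dict with "fx", "fy", "cx", "cy" (pixels), "view" (4x4, takes a point from world to camera coordinates). Camera axes: x right, y down, z forward; pixel columns grow to the right and rows downward; lengths in mm; the calibration is good to about 2 mm. A picture is of the moment at which its call begins. get_calibration takes no time and is no camera call.
- hand_in(): hands the job in; it is judged then, once.
The state is a dict: "time": time; "joints": joint angles; "joint_velocities": joint speeds; "joint_efforts": joint torques, N m; "position": TCP position; "ee_rot": TCP orientation; "contact_force": force on the tool from outside, world axes, zero at the start; "moment": the same for the moment, N m; "gripper_width": finger opening in mm; "gripper_force": force on a finger pad.
Only numpy, scipy, OpenCV 4.12 (cv2) and the standard library are available. Lean on these libraries where they do the work, as an engineer would, in place of code of your own. Each camera call takes 0.05 s, during which the arm holds its last target. There are 200 camera calls.

### The job

First swing the clamp on the jig over centre by its ball knob, so that its rubber foot clamps the mould in its nest. Then take the ribbed cap and press it, open side down, onto the mould's filler neck until it clicks, and keep pressing after the click so that the cap's rim is flush on the collar; do not ram it, and leave the toad and the owl where they are. The cap springs up a little when let go, so finish while still holding it pressed down flush, with the clamp shut.

Things in the scene. Friction and masses are not known exactly. Their poses are not given: they have to be found in the camera images.
- jig: Fixed jig: plywood board 116 (x) x 218 (y) x 12 mm, four aluminium corner angles (20 mm high) forming a nest for the mould, steel clamp bracket at its +y end. Origin on the table under the nest's centre; the board reaches from y = -89 to +129 mm. x is parallel to the clamp's hinge line, y runs from the neck's end to the clamp's end, z up. Stands turned differently each time.
- mould: White two-part plaster block 80 (x) x 130 (y) x 45 mm high, about 0.7 kg, loose in the nest (top face 57 mm over the table), axes parallel to the jig's. Origin at the centre of its underside. On its top, at y = -35 mm, stands a white plastic filler neck; the clamp's foot comes down on its top at y = +35 mm.
- neck (a point): Point on the filler neck's axis at the top of its collar, 69 mm over the table; z up. Collar 42 mm in diameter, 12 mm high, a hard stop for the cap's rim; above it the neck, 27 mm in diameter, rises 22 mm, with three sprung tongues standing out round it.
- neck_tip (a point): Top of the rubber seal (20 mm diameter) on the neck, 27 mm over the collar. A cap going down meets the tongues with its rim about 16 mm over the collar; the push grows to 8 to 12 N at 8 mm, then they click under its lip and the push drops. In the last 3 mm the seal is squeezed: 9 N hold the rim flush. Let go, the cap stays clicked on but rises 2 mm; 12 N upward pull it off.
- clamp_angle (a joint): Angle of the clamp arm, rad: 0 fully open (as it starts), 1.48 with the foot on the mould; positive about the jig's +x axis: up and over towards the jig's -y. Spring-loaded over centre: below 0.38 it springs back open (about 7 N at the knob start it), above 0.38 it swings on by itself and presses the mould with about 10 N.
- clamp_hinge (a point): Centre of the clamp's hinge pin, 100 mm from the jig's origin along +y and 75 mm over the table; the pin lies along the jig's x.
- clamp_knob (a point): Centre of the clamp's black ball knob, 24 mm diameter, on a 10 mm stem. It circles the hinge at 76 mm in the jig's yz plane: open it is 34 mm from the hinge along +y and 68 mm above it (143 mm over the table), shut 65 mm along -y and 40 mm above it. The steel arm below is 18 mm wide (x), so the ball can be pinched from above along x.
- clamp: The swinging steel clamp arm with its ball knob and a round rubber foot (22 mm diameter) 65 mm from the hinge. Origin at the hinge's centre; axes parallel to the jig's when open.
- cap: Grey ribbed round snap cap, 45 mm in diameter, 28 mm high, 35 g, with an inner lip at its open rim (opening 32 mm); stands on the table open side down. Origin at the centre of its lower rim, z up through the closed top. Grip its sides from above. Its place may be swapped with the toad's or the owl's.
- toad: Small white plaster toad, 58 x 52 x 30 mm, a bystander; origin at the centre of its underside.
- owl: Small white plaster owl, 37 x 44 x 48 mm, a bystander; origin at the centre of its underside.
Mind the look-alikes: they are no part of the job. Leave any yellow look-alike of the cap alone.

How it is judged:
By the outcome, as a careful person would: the job done as asked, in the order asked, and still so for the second after the job is handed in, while the arm keeps its last pose, push and grip.
It also fails if it takes over 48 s, if anything falls off the work surface, if the arm or the gripper's body presses on something with over 40 N, if the wrist force passes 120 N, or if a joint passes its speed limit or range.

## Working session

There is one attempt and no reset: what is moved stays moved. The work goes in short steps, Python scripts to look and compute and a tool call to move; the robot and the scene stay as the last step left them, time stands still between calls to the robot, and variables do not carry over. Pictures are saved under pics/ and viewed, at most 10 in all, crops included, and the job is handed in when it is done.

Besides the shell and the picture viewer there is one more tool, called after ">>>" as a command line: name --pt "numbers of a row" for each row, then --argument value for the rest. send_rows: Moves the arm, as the interface text tells. Its arguments: {"type":"object","properties":{"steps":{"type":"array","items":{"type":"array","items":{"type":"number"}}},"gripper":{"type":"number"}},"required":["steps"]}

```bash
mkdir -p pics
cat > h.py <<'E'
from bench import *
import numpy as np, cv2
def ray(n,u,v):
    c=get_calibration(n);V=np.array(c["view"]);R=V[:3,:3];t=V[:3,3]
    return -R.T@t, R.T@np.array([(u-c["cx"])/c["fx"],(v-c["cy"])/c["fy"],1])
def onz(n,u,v,z):
    o,d=ray(n,u,v);return o+d*(z-o[2])/d[2]
def proj(n,p):
    c=get_calibration(n);V=np.array(c["view"]);q=V[:3,:3]@np.array(p)+V[:3,3]
    return np.array([c["fx"]*q[0]/q[2]+c["cx"],c["fy"]*q[1]/q[2]+c["cy"]])
E
python3 - <<'E'
from h import *
for n in("scene","top"):
    im=grab_frame(n)[:,:,::-1]; cv2.imwrite(f"pics/{n}0.png",im); print(n,ray(n,280,210))
s=state();print(s)
E
```

```text
scene (array([-185.24107721,  605.95392026,  682.49308884]), array([ 0.63079344, -0.60706224, -0.48334051]))
top (array([ 429.35362746, -100.41682668,  991.36695092]), array([ 0.0968815 , -0.00496238, -0.99545871]))
{'time': 0.1, 'joints': array([ 1.232167  ,  0.62921977,  0.03844526,  1.51824137, -0.02696773,
        0.99630784, -0.02001121]), 'joint_velocities': array([-0.00085684, -0.00236684,  0.00027061, -0.00169179,  0.00032523,
       -0.00342817, -0.00144615]), 'joint_efforts': array([ 1.92001025e-03, -5.50795591e+01,  1.14704467e+00, -1.87120539e+01,
       -5.22011588e-02,  1.91277039e-02,  2.66389219e-05]), 'position': array([ 175.00874831, -625.38684949,  204.67656521]), 'ee_rot': array([-8.18398048e-04,  9.90709154e-01,  1.35995166e-01, -1.33362154e-04]), 'contact_force': array([0.21704335, 1.28561685, 1.42920381]), 'moment': array([-0.03714743,  0.00621788,  0.02325682]), 'gripper_force': 0.0, 'gripper_width': 93.96995232169837}
```

View pics/scene0.png

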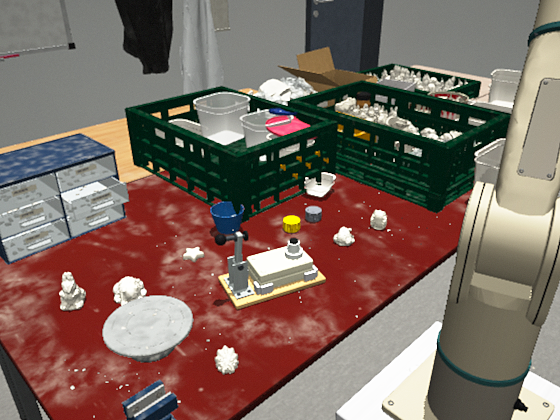

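View pics/top0.png

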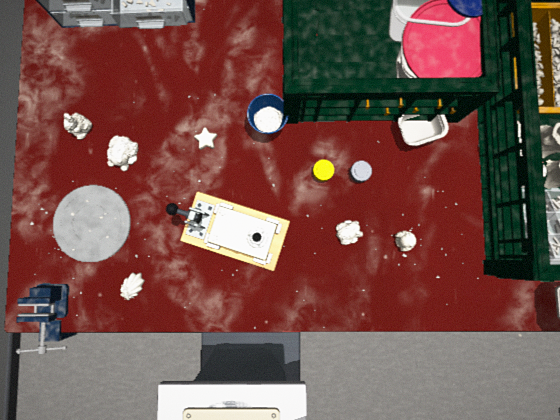

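Top view: the grey ribbed cap is at (361,171). Its look-alike, the yellow cap, is at (323,170), and the blue bucket at (267,112) is not a match. The toad is near (348,232), the owl near (405,240), the knob at (172,209), and the neck seal at (257,237). I choose the grey one; a close crop and measurement come next.

Run:
```python
from h import *
im=cv2.imread("pics/top0.png"); sc=cv2.imread("pics/scene0.png")
def blob(img,mask,u,v,r):
    m=np.zeros(mask.shape,np.uint8);m[v-r:v+r,u-r:u+r]=mask[v-r:v+r,u-r:u+r]
    n,l,st,c=cv2.connectedComponentsWithStats(m.astype(np.uint8))
    i=1+np.argmax(st[1:,4]);return c[i],st[i]
hsv=cv2.cvtColor(im,cv2.COLOR_BGR2HSV)
dark=(im.max(2)<60).astype(np.uint8)
notred=((hsv[...,1]<90)&(hsv[...,2]>90)).astype(np.uint8)
c,s=blob(im,notred,361,171,17);print("cap",c,s,onz("top",*c,26))
k,s=blob(im,dark,172,209,10);print("knob",k,s,onz("top",*k,143))
n,s=blob(im,dark,257,237,10);print("seal",n,s,onz("top",*n,96))
wood=cv2.inRange(hsv,(12,40,120),(35,255,255));wood[:185]=0;wood[275:]=0;wood[:,:175]=0;wood[:,295:]=0
pts=cv2.findNonZero(wood);r=cv2.minAreaRect(cv2.convexHull(pts));b=cv2.boxPoints(r)
P=np.array([onz("top",*q,12) for q in b]);print(P.round(1),np.linalg.norm(np.diff(P,axis=0),axis=1))
# scene
ds=(sc.max(2)<60).astype(np.uint8)
n2,s=blob(sc,ds,294,241,8);print("seal scene",n2,s,"pred",proj("scene",onz("top",*n,96)))
hs=cv2.cvtColor(sc,cv2.COLOR_BGR2HSV)
print("cap scene pred",proj("scene",onz("top",*c,26)),"knob pred",proj("scene",onz("top",*k,143)))
a=cv2.resize(im[130:290,150:430],None,fx=2.8,fy=2.8,interpolation=2)
d=cv2.resize(sc[190:310,190:400],(784,448//1)) [:, :]
cv2.imwrite("pics/crop1.png",cv2.resize(np.vstack([cv2.resize(a,(560,320)),cv2.resize(sc[190:310,190:400],(560,280))]),(560,600)))
```

```text
cap [361.13960114 170.21652422] [351 160  21  21 351] [ 610.48916815 -284.27958266   26.        ]
knob [171.60344828 208.76724138] [166 203  12  13 116] [515.23731613 103.83364276 143.        ]
seal [256.46 236.6 ] [253 233   8   8  50] [462.91972499 -57.23075678  96.        ]
[[ 458.3  117.1   12. ]
 [ 571.    82.2   12. ]
 [ 501.3 -127.3   12. ]
 [ 390.5  -90.3   12. ]] [117.97654353 220.8697807  116.83743835]
seal scene [293.25       240.44444444] [290 238   8   6  36] pred [292.87300736 239.39806519]
cap scene pred [312.4770156  209.61528851] knob pred [219.44824281 239.59585809]
```

View pics/crop1.png

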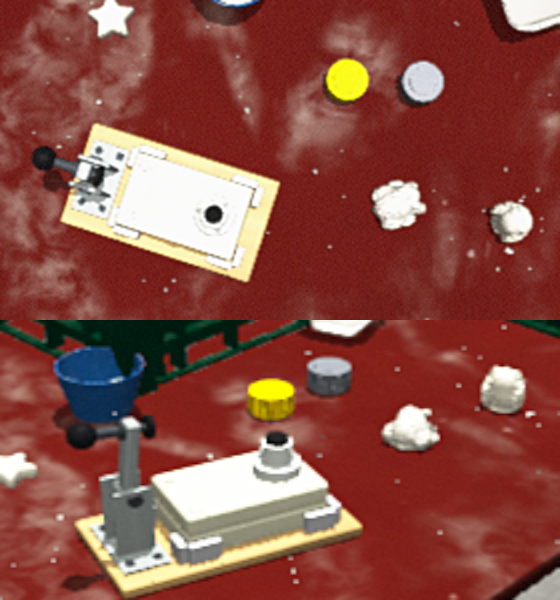

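The crop confirms it. The grey ribbed cap is right of the yellow one, the jig is intact, and the clamp is open with its knob at the left. Knob to neck measures 169 mm, which matches the expected 169 mm. Jig +y points along world angle 1.257.

```bash
cat >> h.py <<'E'
def yaw():
    w,x,y,z=state()["ee_rot"]; return 2*np.arctan2(y,x)
def plan(p0,a0,p1,a1,n):
    p0,p1=np.array(p0,float),np.array(p1,float);d=(p1-p0)/n;da=(a1-a0)/n
    out=[]
    for i in range(n):
        a=a0+da*i
        out.append([round(d[0]*np.cos(a)+d[1]*np.sin(a),1),round(d[0]*np.sin(a)-d[1]*np.cos(a),1),round(-d[2],1),round(-da,4)])
    for i in range(0,n,5): print(out[i:i+5])
E
python3 - <<'E'
from h import *
plan([175.2,-626,205.5],.2728,[515,104,215],1.257,20)
E
```

```text
[[np.float64(26.2), np.float64(-30.6), np.float64(-0.5), -0.0492], [np.float64(27.7), np.float64(-29.2), np.float64(-0.5), -0.0492], [np.float64(29.1), np.float64(-27.9), np.float64(-0.5), -0.0492], [np.float64(30.4), np.float64(-26.4), np.float64(-0.5), -0.0492], [np.float64(31.7), np.float64(-24.9), np.float64(-0.5), -0.0492]]
[[np.float64(32.9), np.float64(-23.3), np.float64(-0.5), -0.0492], [np.float64(34.0), np.float64(-21.6), np.float64(-0.5), -0.0492], [np.float64(35.0), np.float64(-19.9), np.float64(-0.5), -0.0492], [np.float64(35.9), np.float64(-18.2), np.float64(-0.5), -0.0492], [np.float64(36.8), np.float64(-16.4), np.float64(-0.5), -0.0492]]
[[np.float64(37.5), np.float64(-14.6), np.float64(-0.5), -0.0492], [np.float64(38.2), np.float64(-12.7), np.float64(-0.5), -0.0492], [np.float64(38.8), np.float64(-10.8), np.float64(-0.5), -0.0492], [np.float64(39.3), np.float64(-8.9), np.float64(-0.5), -0.0492], [np.float64(39.7), np.float64(-6.9), np.float64(-0.5), -0.0492]]
[[np.float64(40.0), np.float64(-5.0), np.float64(-0.5), -0.0492], [np.float64(40.1), np.float64(-3.0), np.float64(-0.5), -0.0492], [np.float64(40.2), np.float64(-1.0), np.float64(-0.5), -0.0492], [np.float64(40.2), np.float64(0.9), np.float64(-0.5), -0.0492], [np.float64(40.2), np.float64(2.9), np.float64(-0.5), -0.0492]]
```

>>> send_rows --pt "26 -30.5 -0.5 -0.049" --pt "27.5 -29 -0.5 -0.049" --pt "29 -28 -0.5 -0.049" --pt "30.5 -26.5 -0.5 -0.049" --pt "31.5 -25 -0.5 -0.049"

```text
time: 0.52
position: [260.0, -441.5, 207.7]
ee_rot: [-0.0, 0.966, 0.257, -0.0]
contact_force: [0.8, 0.5, -0.4]
gripper_width: 94.2
gripper_force: 0.0
```

>>> send_rows --pt "33 -23.5 -0.5 -0.049" --pt "34 -21.5 -0.5 -0.049" --pt "35 -20 -0.5 -0.049" --pt "36 -18 -0.5 -0.049" --pt "37 -16.5 -0.5 -0.049"

```text
time: 0.93
position: [345.4, -259.0, 210.5]
ee_rot: [-0.0, 0.928, 0.373, -0.0]
contact_force: [0.3, 0.3, -0.6]
gripper_width: 94.2
gripper_force: 0.0
```

>>> send_rows --pt "37.5 -14.5 -0.5 -0.049" --pt "38 -12.5 -0.5 -0.049" --pt "39 -11 -0.5 -0.049" --pt "39.5 -9 -0.5 -0.049" --pt "39.5 -7 -0.5 -0.049"

```text
time: 1.35
position: [430.9, -76.6, 213.0]
ee_rot: [0.0, 0.875, 0.484, -0.0]
contact_force: [0.4, 0.1, -0.7]
gripper_width: 94.4
gripper_force: 0.0
```

>>> send_rows --pt "40 -5 -0.5 -0.049" --pt "40 -3 -0.5 -0.049" --pt "40 -1 -0.5 -0.049" --pt "40 1 -0.5 -0.049" --pt "40 3 -0.5 -0.049"

```text
time: 1.77
position: [516.3, 104.7, 215.3]
ee_rot: [0.0, 0.809, 0.587, -0.0]
contact_force: [0.9, -0.1, -0.9]
gripper_width: 93.8
gripper_force: 0.0
```

>>> send_rows --pt "0 0 0 0" --pt "0 0 0 0" --pt "0 0 0 0"

```text
time: 2.02
position: [515.3, 102.1, 214.9]
ee_rot: [0.0, 0.81, 0.586, -0.001]
contact_force: [1.4, -1.7, -0.4]
gripper_width: 93.9
gripper_force: 0.0
```

Run:
```python
from h import *
s=state();print(s["time"],s["position"],yaw(),s["joints"],s["contact_force"]);p=s["position"]
plan(p,yaw(),[515,104,p[2]],1.257,2)
```

```text
2.0167 [515.32216531 102.05023309 214.90534849] 1.2523395528595958 [-0.01099213  0.45612732 -0.34338965  1.84372906  0.1950249   0.8764459
 -0.76608055] [ 1.37006684 -1.68751345 -0.4329475 ]
[[np.float64(0.9), np.float64(-0.5), np.float64(-0.0), np.float64(-0.0023)], [np.float64(0.9), np.float64(-0.5), np.float64(-0.0), np.float64(-0.0023)]]
```

>>> send_rows --pt "1 -0.5 25 -0.004" --pt "1 -0.5 25 0" --pt "0 0 20 0" --pt "0 0 20 0" --pt "0 0 0 0" --gripper 50

```text
time: 2.43
position: [512.6, 101.9, 122.4]
ee_rot: [-0.001, 0.81, 0.587, -0.004]
contact_force: [-1.7, -0.1, -0.4]
gripper_width: 64.1
gripper_force: 0.0
```

Run:
```python
from h import *
s=state();print(s["position"],s["gripper_width"],s["contact_force"])
a=grab_frame("scene")[:,:,::-1][150:310,150:350];b=grab_frame("top")[:,:,::-1][150:290,120:300]
cv2.imwrite("pics/g1.png",np.hstack([cv2.resize(a,(400,400)),cv2.resize(b,(400,400))]))
```

```text
[512.5736352  101.87261157 122.40819461] 64.14882923361536 [-1.74566705 -0.13037476 -0.35797508]
```

View pics/g1.png

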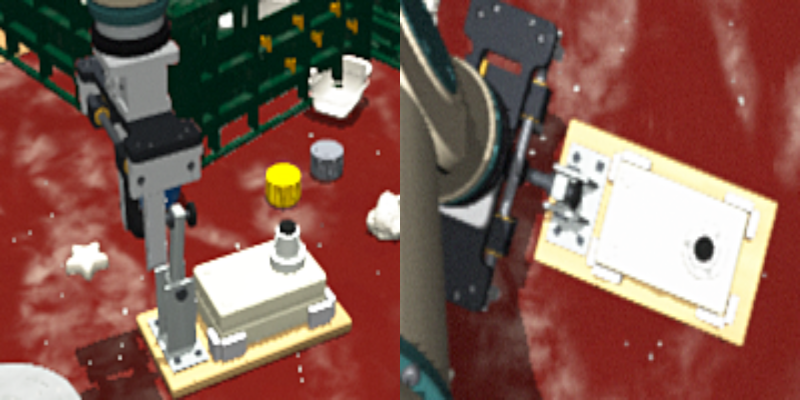

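The fingers straddle the stem and knob: the finger is at about (150,220) in the left crop and the stem runs under the gripper at (540,178) in the right. I'm closing now.

>>> send_rows --pt "0 0 0 0" --pt "0 0 0 0" --pt "0 0 0 0" --pt "0 0 0 0" --pt "0 0 0 0" --gripper 10

```text
time: 2.95
position: [516.3, 105.1, 126.1]
ee_rot: [0.0, 0.809, 0.588, 0.001]
contact_force: [1.1, -1.6, 0.9]
gripper_width: 22.9
gripper_force: 26.7
```

>>> send_rows --pt "0 0 0 0" --pt "0 0 0 0" --pt "0 0 0 0"

```text
time: 3.2
position: [516.3, 105.2, 126.1]
ee_rot: [0.0, 0.809, 0.588, 0.001]
contact_force: [-1.0, -2.2, 5.9]
gripper_width: 22.6
gripper_force: 30.0
```

Run:
```python
import numpy as np
t0=np.arctan2(34,68)
f=lambda t:76*np.array([np.sin(t0-t),np.cos(t0-t)])
T=np.linspace(0,1.48,16)
for a,b in zip(T[:-1],T[1:]):
    d=f(b)-f(a);print(round(b,2),d.round(1)*[1,-1])
```

```text
0.1 [-6.9 -3. ]
0.2 [-7.1 -2.3]
0.3 [-7.3 -1.6]
0.39 [-7.4 -0.9]
0.49 [-7.5 -0.1]
0.59 [-7.5  0.6]
0.69 [-7.4  1.3]
0.79 [-7.2  2. ]
0.89 [-7.   2.7]
0.99 [-6.7  3.4]
1.09 [-6.3  4.1]
1.18 [-5.9  4.7]
1.28 [-5.4  5.2]
1.38 [-4.8  5.7]
1.48 [-4.3  6.2]
```

>>> send_rows --pt "-7 0 -3 0" --pt "-7 0 -2.3 0" --pt "-7.3 0 -1.6 0" --pt "-7.4 0 -0.9 0" --pt "-7.5 0 0 0"

```text
time: 3.62
position: [506.0, 73.5, 134.2]
ee_rot: [-0.001, 0.808, 0.589, 0.003]
contact_force: [-0.4, 4.5, 5.8]
gripper_width: 22.8
gripper_force: 30.0
```

>>> send_rows --pt "-7.5 0 0.6 0" --pt "-7.4 0 1.3 0" --pt "-7.2 0 2 0" --pt "-7 0 2.7 0" --pt "-6.7 0 3.4 0"

```text
time: 4.03
position: [493.1, 34.4, 123.3]
ee_rot: [0.001, 0.809, 0.587, -0.001]
contact_force: [1.5, -4.2, -1.6]
gripper_width: 22.1
gripper_force: 30.0
```

>>> send_rows --pt "-6.3 0 4.1 0" --pt "-5.9 0 4.7 0" --pt "-5.4 0 5.2 0" --pt "-4.8 0 5.7 0" --pt "-4.3 0 6 0"

```text
time: 4.45
position: [485.3, 10.5, 96.9]
ee_rot: [0.0, 0.809, 0.587, 0.0]
contact_force: [-1.8, 4.0, 28.2]
gripper_width: 22.2
gripper_force: 30.0
```

>>> send_rows --pt "0 0 0 0" --pt "0 0 0 0" --pt "0 0 0 0"

```text
time: 4.7
position: [485.3, 11.2, 96.8]
ee_rot: [-0.0, 0.809, 0.588, -0.0]
contact_force: [3.5, -4.7, -8.2]
gripper_width: 22.4
gripper_force: 30.0
```

>>> send_rows --pt "0 0 0 0" --pt "0 0 0 0" --pt "0 0 -15 0" --pt "0 0 -35 0" --pt "0 0 -40 0" --gripper 65

```text
time: 5.12
position: [483.0, 12.8, 187.3]
ee_rot: [-0.002, 0.808, 0.589, -0.002]
contact_force: [1.1, -0.4, -0.1]
gripper_width: 52.2
gripper_force: 0.0
```

Run:
```python
from h import *
print("crate foot",onz("top",360,122,0),"crate top",onz("top",360,95,150),"tray",onz("top",402,120,0),onz("top",410,145,0),"yellow",onz("top",323,170,26))
for a in (1.257,.6,.3):plan([485,11,187],1.257,[610.5,-284.3,150],a,10);print(a)
```

```text
crate foot [ 727.31711032 -289.43545228    0.        ] crate top [ 736.44926372 -262.18014688  150.        ] tray [ 731.40672685 -385.45274658    0.        ] [ 672.92001003 -401.53617049    0.        ] yellow [ 611.41901869 -200.41070324   26.        ]
[[np.float64(-24.2), np.float64(21.1), np.float64(3.7), -0.0], [np.float64(-24.2), np.float64(21.1), np.float64(3.7), -0.0], [np.float64(-24.2), np.float64(21.1), np.float64(3.7), -0.0], [np.float64(-24.2), np.float64(21.1), np.float64(3.7), -0.0], [np.float64(-24.2), np.float64(21.1), np.float64(3.7), -0.0]]
[[np.float64(-24.2), np.float64(21.1), np.float64(3.7), -0.0], [np.float64(-24.2), np.float64(21.1), np.float64(3.7), -0.0], [np.float64(-24.2), np.float64(21.1), np.float64(3.7), -0.0], [np.float64(-24.2), np.float64(21.1), np.float64(3.7), -0.0], [np.float64(-24.2), np.float64(21.1), np.float64(3.7), -0.0]]
1.257
[[np.float64(-24.2), np.float64(21.1), np.float64(3.7), 0.0657], [np.float64(-22.8), np.float64(22.6), np.float64(3.7), 0.0657], [np.float64(-21.2), np.float64(24.0), np.float64(3.7), 0.0657], [np.float64(-19.6), np.flo
[... 366 characters left out ...]
at64(-8.4), np.float64(31.0), np.float64(3.7), 0.0657]]
0.6
[[np.float64(-24.2), np.float64(21.1), np.float64(3.7), 0.0957], [np.float64(-22.1), np.float64(23.3), np.float64(3.7), 0.0957], [np.float64(-19.8), np.float64(25.3), np.float64(3.7), 0.0957], [np.float64(-17.3), np.float64(27.0), np.float64(3.7), 0.0957], [np.float64(-14.6), np.float64(28.6), np.float64(3.7), 0.0957]]
[[np.float64(-11.8), np.float64(29.8), np.float64(3.7), 0.0957], [np.float64(-8.9), np.float64(30.8), np.float64(3.7), 0.0957], [np.float64(-5.9), np.float64(31.5), np.float64(3.7), 0.0957], [np.float64(-2.9), np.float64(32.0), np.float64(3.7), 0.0957], [np.float64(0.2), np.float64(32.1), np.float64(3.7), 0.0957]]
0.3
```

>>> send_rows --pt "-24.2 21.1 0 0" --pt "-24.2 21.1 0 0" --pt "-24.2 21.1 0 0" --pt "-24.2 21.1 0 0" --pt "-24.2 21.1 0 0"

```text
time: 5.53
position: [548.7, -136.1, 188.1]
ee_rot: [-0.0, 0.808, 0.589, 0.001]
contact_force: [0.1, 0.1, 0.8]
gripper_width: 65.2
gripper_force: 0.0
```

>>> send_rows --pt "-24.2 21.1 5 0" --pt "-24.2 21.1 10 0" --pt "-24.2 21.1 20 0" --pt "-24.2 21.1 25 0" --pt "-24.2 21.1 25 0"

```text
time: 5.95
position: [612.5, -283.9, 102.4]
ee_rot: [0.0, 0.809, 0.588, 0.001]
contact_force: [0.1, 0.2, 0.0]
gripper_width: 65.0
gripper_force: 0.0
```

>>> send_rows --pt "0 0 0 0" --pt "0 0 0 0" --pt "0 0 0 0"

```text
time: 6.2
position: [611.6, -281.7, 102.8]
ee_rot: [-0.001, 0.809, 0.588, 0.001]
contact_force: [0.8, 0.2, 0.5]
gripper_width: 65.0
gripper_force: 0.0
```

Run:
```python
from h import *
s=state();print(s["position"],yaw(),s["gripper_width"],s["contact_force"],s["joints"]);p=s["position"]
plan(p,yaw(),[610.5,-284.3,p[2]],1.257,1)
a=grab_frame("scene")[:,:,::-1][170:310,200:375];b=grab_frame("top")[:,:,::-1][130:290,170:410]
cv2.imwrite("pics/g2.png",np.hstack([cv2.resize(a,(400,320)),cv2.resize(b,(400,320))]))
```

```text
[ 611.62655996 -281.73298363  102.79411312] 1.2581092142499295 65.04966105244044 [0.84987216 0.17963677 0.45628961] [ 0.56373265  0.78991767 -0.3062056   1.5305136   0.28184384  0.86538228
 -0.15359761]
[[np.float64(-2.8), np.float64(-0.3), np.float64(-0.0), np.float64(0.0011)]]
```

View pics/g2.png

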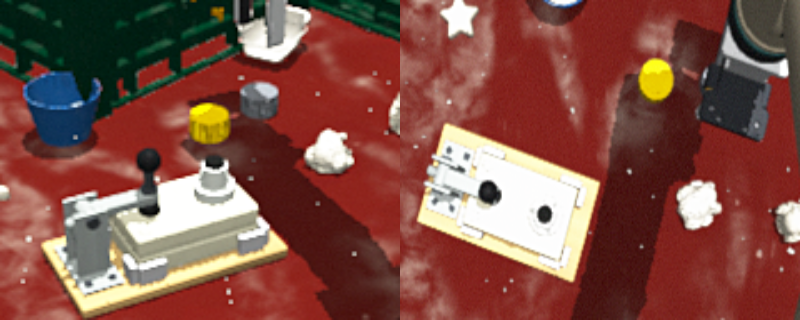

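Left crop: the clamp is shut, with the knob at (149,160) and the foot on the mould. The grey cap at (260,100) is untouched. I'm re-measuring the seal and descending on the cap.

Run:
```python
from h import *
im=grab_frame("top")[:,:,::-1].copy()
m=np.zeros(im.shape[:2],np.uint8);m[227:247,247:267]=(im.max(2)<60)[227:247,247:267]
n,l,st,c=cv2.connectedComponentsWithStats(m);i=1+np.argmax(st[1:,4]);print(c[i],st[i],onz("top",*c[i],96))
```

```text
[256.35416667 236.5       ] [253 233   8   8  48] [463.1214563  -57.01751124  96.        ]
```

>>> send_rows --pt "-2.8 -0.3 30 0" --pt "0 0 30 0" --pt "0 0 20 0" --pt "0 0 12 0" --pt "0 0 5 0"

```text
time: 6.77
position: [609.6, -285.3, 4.8]
ee_rot: [-0.001, 0.809, 0.588, -0.0]
contact_force: [0.3, 0.8, 0.4]
gripper_width: 64.9
gripper_force: 0.0
```

>>> send_rows --pt "0 0 0 0" --pt "0 0 0 0"

```text
time: 6.93
position: [611.2, -286.5, 7.0]
ee_rot: [0.001, 0.809, 0.588, 0.001]
contact_force: [-0.8, -0.5, 0.6]
gripper_width: 64.7
gripper_force: 0.0
```

>>> send_rows --pt "0 0 0 0" --pt "0 0 0 0" --pt "0 0 0 0" --pt "0 0 0 0" --pt "0 0 0 0" --gripper 30

```text
time: 7.35
position: [610.5, -286.9, 6.5]
ee_rot: [0.001, 0.809, 0.588, 0.0]
contact_force: [-0.3, -0.3, 4.7]
gripper_width: 44.1
gripper_force: 30.0
```

>>> send_rows --pt "0 0 -15 0" --pt "0 0 -30 0" --pt "0 0 -40 0" --pt "0 0 -40 0" --pt "0 0 -20 0"

```text
time: 7.77
position: [612.4, -287.2, 156.6]
ee_rot: [0.003, 0.809, 0.588, 0.002]
contact_force: [1.0, 0.2, -0.3]
gripper_width: 44.0
gripper_force: 30.0
```

>>> send_rows --pt "0 0 0 0" --pt "0 0 0 0"

```text
time: 7.93
position: [610.7, -287.0, 152.7]
ee_rot: [0.001, 0.809, 0.588, 0.001]
contact_force: [-0.2, 0.4, -1.7]
gripper_width: 44.1
gripper_force: 30.0
```

Run:
```python
from h import *
s=state();print(s["position"],yaw(),s["gripper_width"],s["contact_force"]);p=s["position"]
plan([610.5,-286,p[2]],1.257,[463,-57.1,p[2]],1.257,10)
```

```text
[ 610.70782194 -286.99342967  152.70807174] 1.2567124388608686 44.13439663138442 [-0.18040902  0.37364019 -1.72173084]
[[np.float64(17.2), np.float64(-21.1), np.float64(-0.0), -0.0], [np.float64(17.2), np.float64(-21.1), np.float64(-0.0), -0.0], [np.float64(17.2), np.float64(-21.1), np.float64(-0.0), -0.0], [np.float64(17.2), np.float64(-21.1), np.float64(-0.0), -0.0], [np.float64(17.2), np.float64(-21.1), np.float64(-0.0), -0.0]]
[[np.float64(17.2), np.float64(-21.1), np.float64(-0.0), -0.0], [np.float64(17.2), np.float64(-21.1), np.float64(-0.0), -0.0], [np.float64(17.2), np.float64(-21.1), np.float64(-0.0), -0.0], [np.float64(17.2), np.float64(-21.1), np.float64(-0.0), -0.0], [np.float64(17.2), np.float64(-21.1), np.float64(-0.0), -0.0]]
```

>>> send_rows --pt "17 -21 0 0" --pt "17 -21 0 0" --pt "17 -21 0 0" --pt "17 -21 0 0" --pt "17 -21 0 0"

```text
time: 8.35
position: [533.9, -172.1, 148.9]
ee_rot: [-0.002, 0.809, 0.588, -0.001]
contact_force: [0.3, -0.2, -1.0]
gripper_width: 44.0
gripper_force: 30.0
```

>>> send_rows --pt "17 -21 0 0" --pt "17 -21 0 0" --pt "17 -21 8 0" --pt "17 -21 9 0" --pt "17 -21 9 0"

```text
time: 8.77
position: [460.5, -59.2, 123.3]
ee_rot: [-0.001, 0.809, 0.588, -0.001]
contact_force: [0.6, 0.5, -0.7]
gripper_width: 43.9
gripper_force: 30.0
```

>>> send_rows --pt "0 0 0 0" --pt "0 0 0 0" --pt "0 0 0 0"

```text
time: 9.02
position: [462.7, -60.6, 124.0]
ee_rot: [-0.0, 0.809, 0.588, -0.001]
contact_force: [-0.7, -0.3, -0.1]
gripper_width: 43.8
gripper_force: 30.0
```

Run:
```python
from h import *
s=state();print(s["position"],yaw(),s["gripper_width"],s["contact_force"])
p=[]
for i in range(4):
    f=grab_frame("scene")[:,:,::-1].copy(); p.append(state()["position"])
p=np.mean(p,0);print(p)
cv2.imwrite("pics/s3.png",f)
# predicted neck axis and cap-axis pixels in scene (cap at tcp + 2.2 along tool x)
c=np.array([p[0]+2.2*.309,p[1]+2.2*.951])
for z in(69,96):print("neck",z,proj("scene",[463,-57.1,z]))
for z in(0,28):print("cap",z,proj("scene",[*c,p[2]-6.5+z]))
r=cv2.resize(f[185:285,240:350],(660,600),interpolation=cv2.INTER_CUBIC);cv2.imwrite("pics/g3.png",r)
```

```text
[462.66881562 -60.56605174 124.02856707] 1.2566375729728934 43.81483561707665 [-0.74665064 -0.28798319 -0.09851057]
[463.30822045 -61.09061349 124.42356235]
neck 69 [292.68997393 249.56619524]
neck 96 [292.80595346 239.40622496]
cap 0 [293.18923166 230.49590823]
cap 28 [293.31834815 219.49756557]
```

View pics/g3.png

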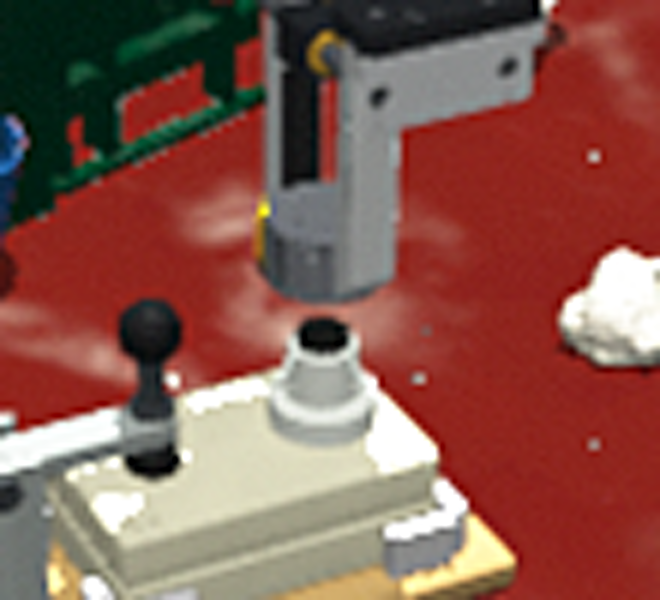

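Crop: the cap spans x = 262–388 over the seal at (323,333), with the collar at 270–375. It is laterally aligned to about 1 mm. I'm descending.

>>> send_rows --pt "1 -1 8 0" --pt "0 0 8 0" --pt "0 0 7 0" --pt "0 0 5 0" --pt "0 0 0 0"

```text
time: 9.63
position: [461.2, -58.8, 95.2]
ee_rot: [-0.001, 0.809, 0.588, -0.001]
contact_force: [-0.5, -0.1, 0.3]
gripper_width: 44.2
gripper_force: 30.0
```

>>> send_rows --pt "0 0 2 0" --pt "0 0 1 0" --pt "0 0 1 0" --pt "0 0 0 0" --pt "0 0 0 0"

```text
time: 10.05
position: [462.3, -58.8, 92.7]
ee_rot: [0.0, 0.809, 0.588, 0.0]
contact_force: [-0.4, 0.4, -1.2]
gripper_width: 44.0
gripper_force: 30.0
```

>>> send_rows --pt "0 0 1 0" --pt "0 0 1 0" --pt "0 0 1 0" --pt "0 0 1 0" --pt "0 0 0 0"

```text
time: 10.47
position: [462.4, -59.1, 88.6]
ee_rot: [0.0, 0.809, 0.588, 0.0]
contact_force: [-0.0, -2.2, 1.2]
gripper_width: 44.1
gripper_force: 30.0
```

>>> send_rows --pt "0 0 1 0" --pt "0 0 1 0" --pt "0 0 1 0" --pt "0 0 0 0" --pt "0 0 0 0"

```text
time: 10.88
position: [462.9, -58.9, 85.9]
ee_rot: [0.0, 0.809, 0.588, 0.001]
contact_force: [1.6, -1.1, 4.3]
gripper_width: 44.1
gripper_force: 30.0
```

>>> send_rows --pt "0 0 1 0" --pt "0 0 1 0" --pt "0 0 0 0" --pt "0 0 0 0"

```text
time: 11.22
position: [463.0, -58.9, 84.0]
ee_rot: [0.001, 0.809, 0.588, 0.001]
contact_force: [1.5, -1.1, 6.8]
gripper_width: 44.0
gripper_force: 30.0
```

>>> send_rows --pt "0 0 1 0" --pt "0 0 1 0" --pt "0 0 0 0" --pt "0 0 0 0"

```text
time: 11.55
position: [461.5, -58.8, 80.8]
ee_rot: [-0.001, 0.809, 0.588, -0.001]
contact_force: [0.9, -1.4, -7.6]
gripper_width: 44.0
gripper_force: 30.0
```

>>> send_rows --pt "0 0 1 0" --pt "0 0 1 0" --pt "0 0 0 0" --pt "0 0 0 0"

```text
time: 11.88
position: [461.8, -58.8, 79.1]
ee_rot: [-0.0, 0.809, 0.588, -0.0]
contact_force: [0.8, -0.8, -8.9]
gripper_width: 43.8
gripper_force: 30.0
```

It has clicked: the push fell off after about 8 N. I'm pressing on to flush.

>>> send_rows --pt "0 0 1 0" --pt "0 0 0.5 0" --pt "0 0 0 0" --pt "0 0 0 0"

```text
time: 12.22
position: [462.0, -58.8, 78.2]
ee_rot: [-0.0, 0.809, 0.588, -0.0]
contact_force: [-0.1, -0.2, -4.1]
gripper_width: 44.2
gripper_force: 30.0
```

>>> send_rows --pt "0 0 1 0" --pt "0 0 0 0" --pt "0 0 0 0" --pt "0 0 0 0"

```text
time: 12.55
position: [462.2, -58.9, 77.3]
ee_rot: [0.0, 0.809, 0.588, 0.0]
contact_force: [-0.5, -0.3, 2.4]
gripper_width: 43.9
gripper_force: 30.0
```

>>> send_rows --pt "0 0 1 0" --pt "0 0 0 0" --pt "0 0 0 0" --pt "0 0 0 0"

```text
time: 12.88
position: [462.2, -58.9, 76.4]
ee_rot: [0.0, 0.809, 0.588, -0.0]
contact_force: [-1.9, -0.1, 6.4]
gripper_width: 44.5
gripper_force: 30.0
```

>>> send_rows --pt "0 0 1 0" --pt "0 0 0 0" --pt "0 0 0 0" --pt "0 0 0 0"

```text
time: 13.22
position: [462.2, -58.9, 75.6]
ee_rot: [0.0, 0.809, 0.588, 0.0]
contact_force: [-2.3, -1.0, 8.2]
gripper_width: 44.1
gripper_force: 30.0
```

>>> send_rows --pt "0 0 0.7 0" --pt "0 0 0 0" --pt "0 0 0 0" --pt "0 0 0 0"

```text
time: 13.55
position: [462.2, -58.9, 75.3]
ee_rot: [0.0, 0.809, 0.588, 0.0]
contact_force: [-3.0, -1.1, 13.7]
gripper_width: 44.1
gripper_force: 30.0
```

>>> send_rows --pt "0 0 0.6 0" --pt "0 0 0 0" --pt "0 0 0 0" --pt "0 0 0 0"

```text
time: 13.88
position: [462.2, -58.9, 75.3]
ee_rot: [0.001, 0.809, 0.588, 0.0]
contact_force: [-4.7, -1.5, 21.4]
gripper_width: 43.9
gripper_force: 30.0
```

>>> send_rows --pt "0 0 0 0" --pt "0 0 0 0" --pt "0 0 0 0" --pt "0 0 0 0" --pt "0 0 0 0"

```text
time: 14.3
position: [462.2, -58.9, 75.3]
ee_rot: [0.001, 0.809, 0.588, 0.0]
contact_force: [-3.6, 0.1, 20.3]
gripper_width: 44.1
gripper_force: 30.0
```

Run:
```python
from h import *
f=grab_frame("scene")[:,:,::-1];s=state();print(s["time"],s["position"],s["contact_force"],s["gripper_width"])
cv2.imwrite("pics/g4.png",cv2.resize(f[185:285,240:350],(660,600),interpolation=cv2.INTER_CUBIC))
```

```text
14.35 [462.23081626 -58.86870045  75.28477572] [-4.91045122 -0.88567881 19.9259619 ] 44.13925858108507
```

View pics/g4.png

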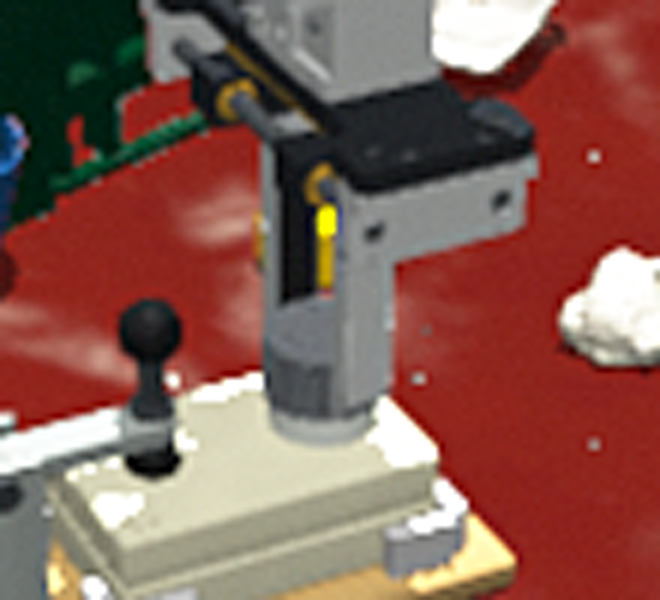

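The cap's rim sits on the collar at about (320,415) with no gap, held at about 20 N with no further travel. The clamp is still shut, with its knob at (150,330), so I'm handing in.

```bash
python3 -c "
from bench import *
print(hand_in())"
```

```text
the job is handed in; nothing more can be done
None
```

The clamp was swung shut first. The grey cap was then clicked onto the neck and is held flush on the collar at about 20 N. The toad and owl were not moved, and the job was handed in at about 14 s; no verdict came back.

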